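Clear the parcel scale and weigh the purple box

TASK

Weigh the purple box: someone left the roll of purple tape on the scale, so first lift the roll off and stand it flat in the blue tape tray. Then set the purple box (not the brown one) flat in the middle of the scale's plate and let go. Set both things down rather than dropping them.

Things in the scene. Friction and masses are not known exactly. Their poses are not given: they have to be found in the camera images.
- purple_tape_center (a point): Roll of dark purple packing tape on a cardboard core, standing flat on the scale's plate at the start: outer diameter 64 mm, height 48 mm, core hole 38 mm, 0.10 to 0.16 kg. The point is its centre, half-way up (24 mm above its underside); z is its axis. A similar brown roll elsewhere is not wanted.
- purple_box_center (a point): Closed rigid gift box, dark purple with a white label on top, lying flat on the table left of the scale (+y): 62 mm along its own x, 110 mm along its own y, 46 mm high, 0.17 to 0.35 kg. The point is its centre, half-way up (23 mm); grasp it across x. A brown cardboard box of the same size and label lies at least 130 mm from it, centre to centre, nearer to the robot or farther away.
- scale_plate (a point): Parcel scale with a square steel plate, 190 x 190 mm, rigid, fixed to the table. The point is the middle of the plate's upper face, 45 mm above the table; x and y run along the plate's edges. A low display (22 mm high) sticks out 150 mm from the middle on the -x side.
- tape_tray_in (a point): Blue open tray, fixed to the table right of the scale (-y): 180 x 180 mm outside, walls 4 mm thick and 25 mm high from the table. The point is the centre of its inner floor (4 mm above the table), x and y along its sides. Empty at the start.
Not all that is in view belongs to the job. What is shaped like the part that bears purple_tape_center but pink or yellow is not meant.

How it is judged (in metres and radians):
On the way:
1. the purple roll stands flat in the blue tray, released, before the purple box comes onto the scale (x of purple_tape_center in the frame of tape_tray_in between -0.06 and 0.06 m and y of purple_tape_center in the frame of tape_tray_in between -0.06 and 0.06 m and z of purple_tape_center in the frame of tape_tray_in below 0.032 m and angle between purple_tape_center's own z axis and vertical below 0.17 rad and linear speed of purple_tape below 0.03 m/s and contact force between purple_tape and the fingers below 0.1 N and horizontal distance between purple_box_center and scale_plate above 0.12 m), for 0.2 s.
At the end, for the whole second after the job is handed in: The purple box lies flat (within 10 degrees, label up) on the scale's plate, its centre within 35 mm of the plate's middle, and the purple roll stands flat on the floor of the blue tray (within 10 degrees, inside its walls); both are released and at rest (x of purple_tape_center in the frame of tape_tray_in between -0.06 and 0.06 m and y of purple_tape_center in the frame of tape_tray_in between -0.06 and 0.06 m and z of purple_tape_center in the frame of tape_tray_in below 0.032 m and angle between each of purple_tape_center, purple_box_center's own z axis and vertical below 0.17 rad and linear speed of each of purple_tape, purple_box below 0.03 m/s and horizontal distance between purple_box_center and scale_plate below 0.035 m and z of purple_box_center in the frame of scale_plate between 0.015 and 0.031 m); the robot touches nothing.
It fails at once if the purple roll is dropped or thrown (moving faster than 0.7 m/s out of the fingers) (linear speed of purple_tape above 0.7 m/s and contact force between purple_tape and the fingers below 0.1 N).
It fails at once if the purple box is dropped or thrown (moving faster than 0.7 m/s out of the fingers) (linear speed of purple_box above 0.7 m/s and contact force between purple_box and the fingers below 0.1 N).
It also fails if it takes over 50 s, if anything falls off the work surface, if the arm or the gripper's body presses on something with over 40 N, if the wrist force passes 120 N, or if a joint passes its speed limit or range.

ROBOT

A 6-joint arm with a two-finger parallel gripper is mounted at the origin on the work surface. World frame = base frame: x ahead of the robot, y to its left, z up, the work surface at z = 0. Lengths are in mm, angles in rad, forces in N, time in s.
With the tool pointing down it reaches from about 275 to 1000 mm from the base axis. Payload 8.4 kg.
Tool frame: the origin (TCP) lies on the centre line of the jaws, within the pads' length; the fingertips stand 25 mm ahead of it and the grasp point (between the pads) lies 6 mm ahead of it; z points along the fingers, x is the direction in which the jaws open and shut, and the axes are right-handed (so a half turn about z gives the same grasp; the last joint's range is limited). The gripper opens to 85 mm and grips with 20 to 120 N. Pads are 22 mm wide; open, the fingers measure 114 mm over their backs; the gripper's body (76 mm by 85 mm) begins 54 mm behind the grasp point. The pads swing forward as they close: fully open they stand 13 mm farther back than shut.
Start: joints at [-1.165, 0.353, 1.633, -0, 1.155, -0.002], TCP at [247.868, -573.75, 256.281] pointing down, gripper open.
Joint ranges: [-2.63, 2.63], [-0.92, 2.1], [0.06, 2.66], [-1.3, 4.44], [0, 2.69], [-3.02, 3.02]. Speed limits (rad/s): [2.22, 2.22, 2.79, 3.14, 3.14, 3.14].

INTERFACE

Orientations are given as [roll, pitch, yaw] about the fixed x, y, z axes, in that order (R = Rz(yaw) Ry(pitch) Rx(roll)).
In Python, from rig import r gives the robot as it stands. The module is installed in compiled form; this text tells all that it offers.
- The arm moves only by the tool jog_arm, never from a script. Its argument "deltas" is a list of rows, each an object with "gripper": the gripper command: -1 is fully open, 1 is shut, values between are in proportion; "translation": the shift along the world's x, y, z in units of 10 cm (1.0 is 10 cm), a list of three; "dr": the turn, a rotation vector about the world's x, y, z in units of pi/2 rad (1.0 is pi/2 rad), a list of three. In form: [{"gripper": gripper, "translation": [x, y, z], "dr": [wx, wy, wz]}, ...]. A call has 1 to 12 rows; each row shifts and turns the commanded pose from where the row before left it; what a row does not reach is not made up. A row lasts 1/12 s, in which the tool goes at most 41.7 mm and 7.16 degrees, less where a joint would pass 70% of its speed; a pose out of reach is approached as far as the arm can. A call with a number of a shift or a turn outside -1 to 1 is refused whole. A call with a gripper value outside its range is refused whole. The fingers move at their own pace and stop on an object; "squeeze" is the grip in N (left out, the last holds). Time passes only in rows, so rows that do not move let the fingers close. It gives the time, the measured TCP pose, the force and the opening at its end, in the units of the state.
- r.sense(): the state, without advancing time (a new reading comes with each control period).
- r.grab_frame(name): name is "scene" or "side" or "wrist"; returns the picture (384x512x3 uint8, blue, green, red); there is no depth.
- r.calibration(name): a dict with "mtx" (3x3 intrinsics, pixels), "world_from_camera" (4x4, takes a point from camera to world coordinates). Camera axes: x right, y down, z forward; pixel columns grow to the right and rows downward; lengths in mm; the calibration is good to about 2 mm. A picture is of the moment at which its call begins: read the wrist's pose just before it. calibration takes no time and is no camera call; for the wrist camera it gives the pose at the moment of the call.
- r.sign_off(): hands the job in, once; it reports no verdict.
The state is a dict: "clock": time; "qpos": joint angles; "qvel": joint speeds; "joint_efforts": joint torques, N m; "eef_pos": TCP position; "tcp_rot": TCP orientation; "contact_force": force on the tool from outside, world axes, zero at the start; "wrist_torque": the same for the moment, N m; "opening": opening from 0.0 (shut) to 1.0 (fully open).
Only numpy, scipy, OpenCV 4.12 (cv2) and the standard library are available. Lean on these libraries where they do the work, as an engineer would, in place of code of your own. Each camera call takes 0.05 s, during which the arm holds its last target. There are 200 camera calls.

## Working session

There is one attempt and no reset: what is moved stays moved. The work goes in short steps, Python scripts to look and compute and a tool call to move; the robot and the scene stay as the last step left them, time stands still between calls to the robot, and variables do not carry over. Pictures are saved under pics/ and viewed, about 8 in all and at most 12, crops included, and the job is handed in when it is done.

Besides the shell and the picture viewer there is one more tool, called after "Emit:" as name(argument=value, ...) on one line, values as JSON. jog_arm: Moves the arm, as the interface text tells. Shifts and turns lie within -1 to 1; 1 stands for 10 cm of shift or pi/2 rad of turn. Its arguments: {"type":"object","properties":{"deltas":{"type":"array"},"squeeze":{"type":"number"}},"required":["deltas"]}

```bash
mkdir -p pics; python3 - <<'E'
from rig import r
import cv2,numpy as np
for n in("scene","side"):
    c=r.calibration(n);print(n,np.round(c["mtx"],1).tolist(),np.round(c["world_from_camera"],3).tolist())
    cv2.imwrite(f"pics/{n}0.png",cv2.resize(r.grab_frame(n),(800,600),interpolation=cv2.INTER_CUBIC))
s=r.sense();print(s)
E
```

```text
scene [[492.1, 0.0, 252.0], [0.0, 492.1, 193.3], [0.0, 0.0, 1.0]] [[0.381, 0.664, -0.644, 1355.483], [0.924, -0.287, 0.252, -372.986], [-0.018, -0.691, -0.723, 981.326], [0.0, 0.0, 0.0, 1.0]]
side [[439.4, 0.0, 253.8], [0.0, 439.4, 191.3], [0.0, 0.0, 1.0]] [[-0.999, -0.032, 0.033, 506.375], [-0.045, 0.791, -0.611, 550.444], [-0.006, -0.612, -0.791, 831.101], [0.0, 0.0, 0.0, 1.0]]
{'clock': 0.1, 'qpos': array([-1.16541843e+00,  3.53587635e-01,  1.63402226e+00, -2.41379492e-07,
        1.15525610e+00, -2.36357091e-03]), 'qvel': array([-0.00088444, -0.0016114 , -0.00211748, -0.0001594 , -0.00109877,
        0.00207017]), 'joint_efforts': array([ 1.52341570e-03, -6.06355977e+01, -3.42821431e+01,  1.30884482e-04,
        3.99262353e-03,  7.81842857e-06]), 'eef_pos': array([ 247.7014445 , -573.39154374,  255.64734172]), 'tcp_rot': array([-3.14158986e+00,  1.27333700e-03, -1.16305476e+00]), 'contact_force': array([ 0.03440933,  0.27121905, -0.1002491 ]), 'wrist_torque': array([ 0.01361986,  0.03109443, -0.00795437]), 'opening': 1.0024207810173726}
```

View pics/scene0.png

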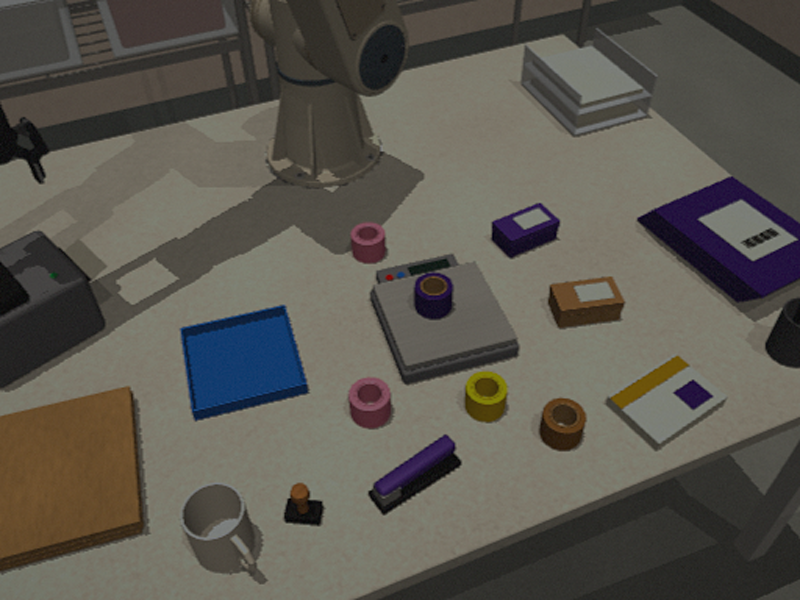

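View pics/side0.png

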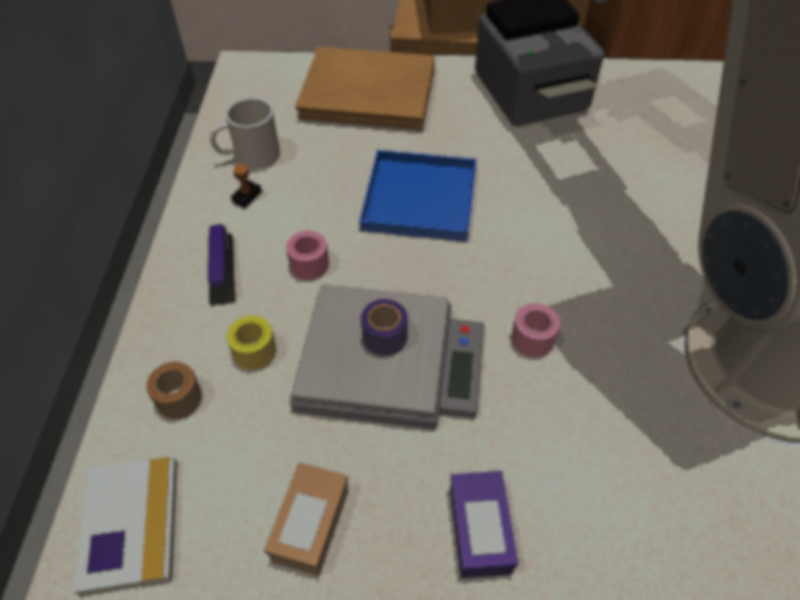

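The scene and side views show:
- The purple roll is at about (434,290) in scene and (384,320) in side.
- The purple box is at (525,230) and (483,520). The brown one is farther from the robot.
- The tray is at (245,355) and (420,190).

Next are enlarged crops, so I can read the points properly.

```bash
cat > h.py <<'E'
from rig import r
import cv2,numpy as np
def ray(n,uv):
    c=r.calibration(n);T=c["world_from_camera"];d=T[:3,:3]@np.linalg.inv(c["mtx"])@[*uv,1]
    return T[:3,3],d/np.linalg.norm(d)
def tri(uvs,uvd):
    (a,d),(b,e)=ray("scene",uvs),ray("side",uvd)
    t=np.linalg.lstsq(np.c_[d,-e],b-a,rcond=None)[0]
    p,q=a+t[0]*d,b+t[1]*e
    return (p+q)/2,np.linalg.norm(p-q)
def atz(n,uv,z):
    o,d=ray(n,uv);return o+d*(z-o[2])/d[2]
E
python3 - <<'E'
from h import *
def crop(n,x,y):
    im=cv2.imread(f"pics/{n}0.png");im=cv2.resize(im,(512,384),interpolation=cv2.INTER_AREA)
    im=r.grab_frame(n) 
    return cv2.resize(cv2.convertScaleAbs(im[y:y+75,x:x+100],alpha=1.8),(400,300),interpolation=cv2.INTER_CUBIC)
m=np.vstack([np.hstack([crop("scene",290,110),crop("side",260,300)]),np.hstack([crop("scene",235,163),crop("side",200,180)])])
cv2.imwrite("pics/m.png",m)
E
```

```text
(no output)
```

View pics/m.png

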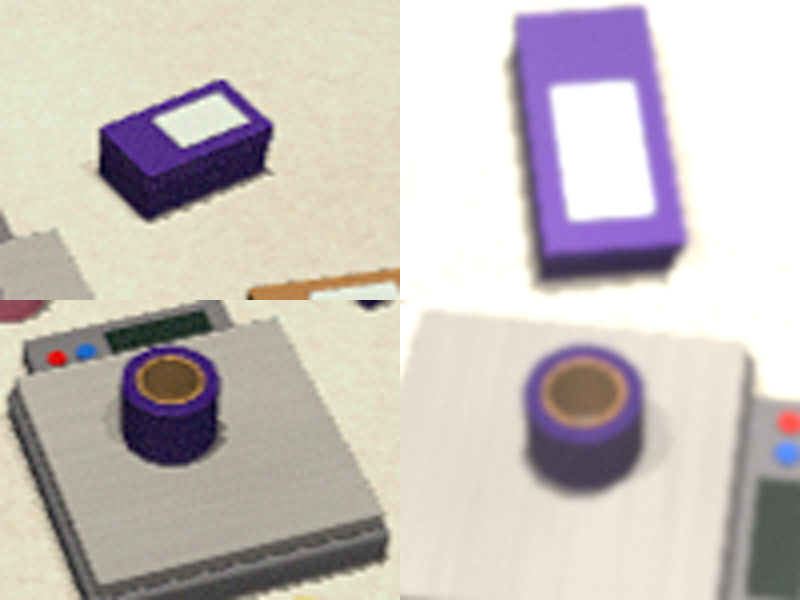

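```bash
python3 - <<'E'
from h import *
S=lambda x,y,ox,oy:((x+.5)/4-.5+ox,(y+.5)/4-.5+oy)
V=lambda x,y:(x*.64,y*.64)
G={"box":([S(*p,290,110) for p in[(100,131),(222,80),(272,127),(150,178)]],[S(*p,260,300) for p in[(245,8),(286,245),(143,256),(117,14)]]),
"roll":([S(171,82,235,163)],[S(185,95,200,180)]),
"scale":([S(*p,235,163) for p in[(18,75),(278,20),(386,230),(100,285)]],[V(449,296),V(436,415),V(293,408),V(320,288)]),
"tray":([V(*p) for p in[(181,325),(285,307),(306,387),(193,410)]],[V(476,157),V(468,231),V(361,228),V(376,152)])}
for k,(a,b) in G.items():
    P=[]
    for u,v in zip(a,b):
        p,e=tri(u,v);P.append(p);print(k,p.round(1),round(e,1))
    P=np.array(P);print("  mean",P.mean(0).round(1))
    if len(P)==4:
        for i in range(4):
            d=P[(i+1)%4]-P[i];print("   edge",np.linalg.norm(d).round(1),np.degrees(np.arctan2(d[1],d[0])).round(1))
E
```

```text
box [399.8 200.7  41.5] 0.7
box [387.  310.1  43.7] 0.6
box [448.8 316.9  43.2] 1.7
box [461.2 207.9  43.7] 2.1
  mean [424.2 258.9  43. ]
   edge 110.1 96.7
   edge 62.2 6.3
   edge 109.8 -83.5
   edge 61.8 -173.4
roll [552.4  10.7  89.2] 1.0
  mean [552.4  10.7  89.2]
scale [464.4 -62.7  45.3] 3.8
scale [480.2 126.1  38.1] 1.7
scale [668.3 112.3  20. ] 2.8
scale [651.9 -79.   38.2] 3.8
  mean [566.2  24.2  35.4]
   edge 189.6 85.2
   edge 189.4 -4.2
   edge 192.9 -94.9
   edge 188.4 175.0
tray [ 414.3 -389.4   28.7] 0.1
tray [ 432.6 -216.1   20.1] 4.9
tray [ 605.2 -232.5    6.3] 1.9
tray [ 590.7 -407.5   20.4] 3.2
  mean [ 510.7 -311.4   18.9]
   edge 174.4 84.0
   edge 173.9 -5.4
   edge 176.1 -94.7
   edge 177.5 174.1
```

Box edges come out at 62 × 110 mm at 43 mm height, which agrees with the text. The roll's top is at 89 mm (expected 93). Some far corners of the scale and tray, read from the coarse view, have bad heights. I'll recheck those at known heights while I start moving.

```bash
python3 - <<'E'
from h import *
S=lambda x,y,ox,oy:((x+.5)/4-.5+ox,(y+.5)/4-.5+oy)
print("plate scene@45",np.array([atz("scene",S(*p,235,163),45)[:2] for p in[(18,75),(278,20),(386,230),(100,285)]]).round(1).tolist())
print("plate side@45",np.array([atz("side",(x*.64,y*.64),45)[:2] for x,y in[(449,296),(436,415),(293,408),(320,288)]]).round(1).tolist())
print("roll@93",atz("scene",S(171,82,235,163),93).round(1),atz("side",S(185,95,200,180),93).round(1))
print("tray@25",*[np.array([atz(n,(x*.64,y*.64),25)[:2] for x,y in q]).mean(0).round(1) for n,q in(("scene",[(181,325),(285,307),(306,387),(193,410)]),("side",[(476,157),(468,231),(361,228),(376,152)]))])
E
```

```text
plate scene@45 [[466.2, -61.9], [487.5, 122.8], [685.0, 99.0], [655.2, -82.1]]
plate side@45 [[463.0, -64.7], [479.9, 129.2], [664.2, 126.8], [651.9, -72.0]]
roll@93 [556.4   9.3  93. ] [551.9  13.1  93. ]
tray@25 [ 515.5 -312.3] [ 510.  -305.4]
```

Emit:
jog_arm(deltas=[{"gripper": -1, "translation": [0.169, 0.324, 0], "dr": [0, 0, 0.0451]}, {"gripper": -1, "translation": [0.169, 0.324, 0], "dr": [0, 0, 0.0451]}, {"gripper": -1, "translation": [0.169, 0.324, 0], "dr": [0, 0, 0.0451]}, {"gripper": -1, "translation": [0.169, 0.324, 0], "dr": [0, 0, 0.0451]}, {"gripper": -1, "translation": [0.169, 0.324, 0], "dr": [0, 0, 0.0451]}, {"gripper": -1, "translation": [0.169, 0.324, 0], "dr": [0, 0, 0.0451]}, {"gripper": -1, "translation": [0.169, 0.324, 0], "dr": [0, 0, 0.0451]}, {"gripper": -1, "translation": [0.169, 0.324, 0], "dr": [0, 0, 0.0451]}, {"gripper": -1, "translation": [0.169, 0.324, 0], "dr": [0, 0, 0.0451]}, {"gripper": -1, "translation": [0, 0, 0], "dr": [0, 0, 0]}], squeeze=40)

```text
clock: 1.13
eef_pos: [401.8, -277.5, 256.4]
tcp_rot: [-3.14, 0.0, -0.518]
contact_force: [-1.0, 0.2, -0.3]
opening: 1.003
```

Emit:
jog_arm(deltas=[{"gripper": -1, "translation": [0.169, 0.321, -0.05], "dr": [0, 0, 0.0446]}, {"gripper": -1, "translation": [0.169, 0.321, -0.05], "dr": [0, 0, 0.0446]}, {"gripper": -1, "translation": [0.169, 0.321, -0.05], "dr": [0, 0, 0.0446]}, {"gripper": -1, "translation": [0.169, 0.321, -0.05], "dr": [0, 0, 0.0446]}, {"gripper": -1, "translation": [0.169, 0.321, -0.05], "dr": [0, 0, 0.0446]}, {"gripper": -1, "translation": [0.169, 0.321, -0.05], "dr": [0, 0, 0.0446]}, {"gripper": -1, "translation": [0.169, 0.321, -0.05], "dr": [0, 0, 0.0446]}, {"gripper": -1, "translation": [0.169, 0.321, -0.05], "dr": [0, 0, 0.0446]}, {"gripper": -1, "translation": [0.169, 0.321, -0.05], "dr": [0, 0, 0.0446]}, {"gripper": -1, "translation": [0, 0, 0], "dr": [0, 0, 0]}, {"gripper": -1, "translation": [0, 0, 0], "dr": [0, 0, 0]}])

```text
clock: 2.05
eef_pos: [552.5, 8.2, 210.8]
tcp_rot: [-3.142, 0.001, 0.108]
contact_force: [-0.9, 0.4, -0.1]
opening: 1.0
```

```bash
python3 - <<'E'
from h import *
s=r.sense();print(s["eef_pos"],s["tcp_rot"],s["clock"])
c=r.calibration("wrist");T=np.array(c["world_from_camera"]);im=r.grab_frame("wrist")
# overlay expected points
K=np.array(c["mtx"])
print(T.round(3).tolist(),K.round(1).tolist())
np.savez("w1.npz",T=T,K=K)
cv2.imwrite("pics/w1.png",cv2.resize(cv2.convertScaleAbs(im,alpha=1.5),(800,600),interpolation=cv2.INTER_CUBIC))
E
```

```text
[552.45219089   8.16673583 210.76793959] [-3.14157887e+00  7.13265932e-04  1.07699372e-01] 2.05
[[0.994, 0.104, 0.03, 545.26], [0.108, -0.955, -0.276, 78.248], [-0.0, 0.278, -0.961, 328.465], [0.0, 0.0, 0.0, 1.0]] [[309.4, 0.0, 259.5], [0.0, 309.4, 192.5], [0.0, 0.0, 1.0]]
```

View pics/w1.png

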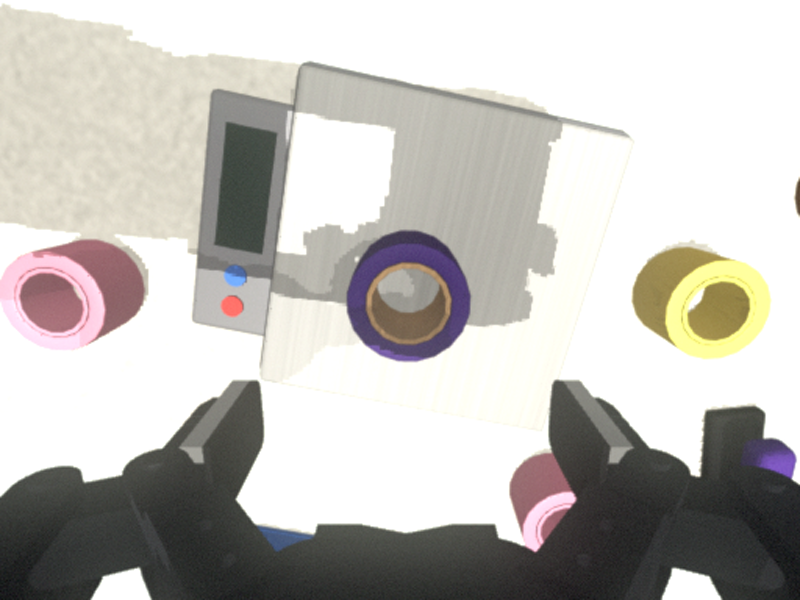

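The wrist view shows the roll's top centre at about (409,304). The plate corners are at (302,64), (631,135), (543,430) and (262,380).

```bash
python3 - <<'E'
from h import *
w=np.load("w1.npz");T,K=w["T"],w["K"]
def at(u,v,z):
    d=T[:3,:3]@np.linalg.inv(K)@[u*.64,v*.64,1];return (T[:3,3]+d*(z-T[2,3])/d[2]).round(1)
print("roll",at(409,304,93),"edges",at(348,300,93),at(470,300,93))
P=np.array([at(*p,45) for p in[(302,64),(631,135),(543,430),(262,380)]]);print(P.tolist(),P.mean(0))
E
```

```text
roll [554.6   9.2  93. ] edges [523.6   7.9  93. ] [585.   14.6  93. ]
[[484.8, 121.9, 45.0], [668.2, 105.7, 45.0], [654.1, -81.7, 45.0], [468.4, -65.6, 45.0]] [568.875  20.075  45.   ]
```

Emit:
jog_arm(deltas=[{"gripper": -1, "translation": [0.02, 0.02, -0.2], "dr": [0, 0, 0]}, {"gripper": -1, "translation": [0, 0, -0.2], "dr": [0, 0, 0]}, {"gripper": -1, "translation": [0, 0, -0.2], "dr": [0, 0, 0]}, {"gripper": -1, "translation": [0, 0, -0.2], "dr": [0, 0, 0]}, {"gripper": -1, "translation": [0, 0, -0.15], "dr": [0, 0, 0]}, {"gripper": -1, "translation": [0, 0, -0.15], "dr": [0, 0, 0]}, {"gripper": -1, "translation": [0, 0, -0.12], "dr": [0, 0, 0]}, {"gripper": -1, "translation": [0, 0, -0.1], "dr": [0, 0, 0]}, {"gripper": -1, "translation": [0, 0, 0], "dr": [0, 0, 0]}, {"gripper": -1, "translation": [0, 0, 0], "dr": [0, 0, 0]}])

```text
clock: 2.93
eef_pos: [553.9, 8.2, 79.2]
tcp_rot: [-3.142, 0.001, 0.104]
contact_force: [-0.5, -0.1, 0.1]
opening: 0.999
```

Emit:
jog_arm(deltas=[{"gripper": 1, "translation": [0, 0, 0], "dr": [0, 0, 0]}, {"gripper": 1, "translation": [0, 0, 0], "dr": [0, 0, 0]}, {"gripper": 1, "translation": [0, 0, 0], "dr": [0, 0, 0]}, {"gripper": 1, "translation": [0, 0, 0], "dr": [0, 0, 0]}, {"gripper": 1, "translation": [0, 0, 0], "dr": [0, 0, 0]}, {"gripper": 1, "translation": [0, 0, 0], "dr": [0, 0, 0]}, {"gripper": 1, "translation": [0, 0, 0], "dr": [0, 0, 0]}, {"gripper": 1, "translation": [0, 0, 0], "dr": [0, 0, 0]}], squeeze=40)

```text
clock: 3.6
eef_pos: [554.8, 8.7, 80.6]
tcp_rot: [3.141, -0.002, 0.105]
contact_force: [-1.1, -1.2, 5.3]
opening: 0.741
```

Emit:
jog_arm(deltas=[{"gripper": 1, "translation": [0, 0, 0.05], "dr": [0, 0, 0]}, {"gripper": 1, "translation": [0, 0, 0.1], "dr": [0, 0, 0]}, {"gripper": 1, "translation": [0, 0, 0.15], "dr": [0, 0, 0]}, {"gripper": 1, "translation": [0, 0, 0.2], "dr": [0, 0, 0]}, {"gripper": 1, "translation": [0, 0, 0.2], "dr": [0, 0, 0]}, {"gripper": 1, "translation": [0, -0.05, 0.1], "dr": [0, 0, 0]}, {"gripper": 1, "translation": [-0.02, -0.1, 0], "dr": [0, 0, 0]}, {"gripper": 1, "translation": [-0.02, -0.15, 0], "dr": [0, 0, 0]}, {"gripper": 1, "translation": [-0.02, -0.2, 0], "dr": [0, 0, 0]}, {"gripper": 1, "translation": [-0.04, -0.2, 0], "dr": [0, 0, 0]}, {"gripper": 1, "translation": [-0.04, -0.2, 0], "dr": [0, 0, 0]}, {"gripper": 1, "translation": [-0.04, -0.2, 0], "dr": [0, 0, 0]}])

```text
clock: 4.6
eef_pos: [534.9, -102.8, 158.4]
tcp_rot: [-3.141, 0.001, 0.105]
contact_force: [0.2, 0.2, -1.5]
opening: 0.742
```

Emit:
jog_arm(deltas=[{"gripper": 1, "translation": [-0.04, -0.25, 0], "dr": [0, 0, 0]}, {"gripper": 1, "translation": [-0.04, -0.25, 0], "dr": [0, 0, 0]}, {"gripper": 1, "translation": [-0.04, -0.25, 0], "dr": [0, 0, 0]}, {"gripper": 1, "translation": [-0.04, -0.25, 0], "dr": [0, 0, 0]}, {"gripper": 1, "translation": [-0.04, -0.25, 0], "dr": [0, 0, 0]}, {"gripper": 1, "translation": [-0.04, -0.25, 0], "dr": [0, 0, 0]}, {"gripper": 1, "translation": [0, -0.25, 0], "dr": [0, 0, 0]}, {"gripper": 1, "translation": [0, -0.18, 0], "dr": [0, 0, 0]}, {"gripper": 1, "translation": [0, -0.1, 0], "dr": [0, 0, 0]}, {"gripper": 1, "translation": [0, -0.05, 0], "dr": [0, 0, 0]}, {"gripper": 1, "translation": [0, 0, 0], "dr": [0, 0, 0]}, {"gripper": 1, "translation": [0, 0, 0], "dr": [0, 0, 0]}])

```text
clock: 5.6
eef_pos: [511.6, -308.7, 158.8]
tcp_rot: [-3.141, 0.001, 0.105]
contact_force: [-0.7, 0.2, -2.4]
opening: 0.741
```

```bash
python3 - <<'E'
from h import *
s=r.sense();print(s["eef_pos"],s["tcp_rot"],s["opening"])
im=r.grab_frame("scene");im2=r.grab_frame("side")
f=lambda i:cv2.resize(cv2.convertScaleAbs(i,alpha=1.5),(400,300),interpolation=cv2.INTER_CUBIC)
cv2.imwrite("pics/t.png",np.hstack([f(im[100:300,60:327]),f(im2[40:190,180:380])]))
E
```

```text
[ 511.62827394 -308.66808982  158.81771134] [-3.14070757e+00  7.14668222e-04  1.04835074e-01] 0.7405391761080071
```

View pics/t.png

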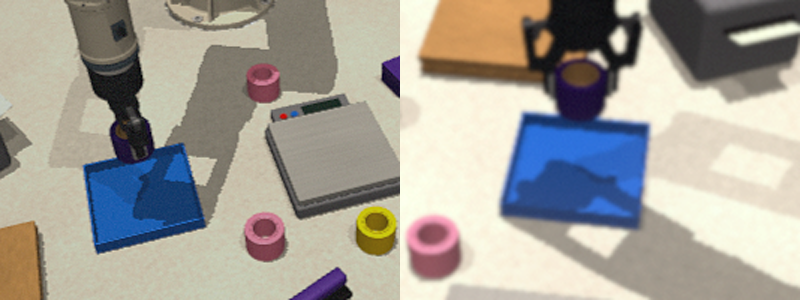

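The roll is held level, and the tray is right below and centred. The contact height should be at TCP z of about 39.

Emit:
jog_arm(deltas=[{"gripper": 1, "translation": [0, 0, -0.1], "dr": [0, 0, 0]}, {"gripper": 1, "translation": [0, 0, -0.2], "dr": [0, 0, 0]}, {"gripper": 1, "translation": [0, 0, -0.2], "dr": [0, 0, 0]}, {"gripper": 1, "translation": [0, 0, -0.2], "dr": [0, 0, 0]}, {"gripper": 1, "translation": [0, 0, -0.15], "dr": [0, 0, 0]}, {"gripper": 1, "translation": [0, 0, -0.15], "dr": [0, 0, 0]}, {"gripper": 1, "translation": [0, 0, -0.08], "dr": [0, 0, 0]}, {"gripper": 1, "translation": [0, 0, -0.05], "dr": [0, 0, 0]}, {"gripper": 1, "translation": [0, 0, -0.03], "dr": [0, 0, 0]}, {"gripper": 1, "translation": [0, 0, -0.02], "dr": [0, 0, 0]}, {"gripper": 1, "translation": [0, 0, 0], "dr": [0, 0, 0]}, {"gripper": 1, "translation": [0, 0, 0], "dr": [0, 0, 0]}])

```text
clock: 6.7
eef_pos: [512.4, -309.4, 41.8]
tcp_rot: [3.141, -0.001, 0.105]
contact_force: [0.1, -0.4, -0.9]
opening: 0.742
```

Emit:
jog_arm(deltas=[{"gripper": 1, "translation": [0, 0, -0.01], "dr": [0, 0, 0]}, {"gripper": 1, "translation": [0, 0, -0.01], "dr": [0, 0, 0]}, {"gripper": 1, "translation": [0, 0, 0], "dr": [0, 0, 0]}, {"gripper": 1, "translation": [0, 0, 0], "dr": [0, 0, 0]}])

```text
clock: 7.03
eef_pos: [512.3, -309.5, 39.6]
tcp_rot: [3.141, -0.001, 0.105]
contact_force: [-0.0, -0.2, 1.7]
opening: 0.741
```

The force has gone from -1 to +1.7 N, so the roll is on the floor. I'll release it and retreat.

Emit:
jog_arm(deltas=[{"gripper": -0.2, "translation": [0, 0, 0], "dr": [0, 0, 0]}, {"gripper": -0.6, "translation": [0, 0, 0], "dr": [0, 0, 0]}, {"gripper": -1, "translation": [0, 0, 0], "dr": [0, 0, 0]}, {"gripper": -1, "translation": [0, 0, 0], "dr": [0, 0, 0]}, {"gripper": -1, "translation": [0, 0, 0], "dr": [0, 0, 0]}, {"gripper": -1, "translation": [0, 0, 0], "dr": [0, 0, 0]}, {"gripper": -1, "translation": [0, 0, 0.1], "dr": [0, 0, 0]}, {"gripper": -1, "translation": [0, 0, 0.2], "dr": [0, 0, 0]}, {"gripper": -1, "translation": [0, 0, 0.3], "dr": [0, 0, 0]}, {"gripper": -1, "translation": [0, 0, 0.3], "dr": [0, 0, 0]}, {"gripper": -1, "translation": [0, 0, 0.3], "dr": [0, 0, 0]}, {"gripper": -1, "translation": [0, 0, 0.2], "dr": [0, 0, 0]}])

```text
clock: 8.03
eef_pos: [512.8, -309.7, 183.0]
tcp_rot: [3.14, -0.003, 0.105]
contact_force: [1.1, 0.3, 0.1]
opening: 0.999
```

Emit:
jog_arm(deltas=[{"gripper": -1, "translation": [-0.04, 0.28, 0.1], "dr": [0, 0, 0]}, {"gripper": -1, "translation": [-0.04, 0.28, 0.1], "dr": [0, 0, 0]}, {"gripper": -1, "translation": [-0.04, 0.28, 0.1], "dr": [0, 0, 0]}, {"gripper": -1, "translation": [-0.04, 0.28, 0], "dr": [0, 0, 0]}, {"gripper": -1, "translation": [-0.04, 0.28, 0], "dr": [0, 0, 0]}, {"gripper": -1, "translation": [-0.04, 0.28, 0], "dr": [0, 0, 0]}, {"gripper": -1, "translation": [-0.04, 0.28, 0], "dr": [0, 0, 0]}, {"gripper": -1, "translation": [-0.04, 0.28, 0], "dr": [0, 0, 0]}, {"gripper": -1, "translation": [-0.04, 0.28, 0], "dr": [0, 0, 0]}, {"gripper": -1, "translation": [-0.04, 0.28, 0], "dr": [0, 0, 0]}, {"gripper": -1, "translation": [-0.04, 0.28, 0], "dr": [0, 0, 0]}, {"gripper": -1, "translation": [-0.04, 0.28, 0], "dr": [0, 0, 0]}])

```text
clock: 9.03
eef_pos: [463.7, 28.0, 210.1]
tcp_rot: [3.142, -0.001, 0.105]
contact_force: [0.7, -0.1, 0.0]
opening: 0.999
```

Emit:
jog_arm(deltas=[{"gripper": -1, "translation": [-0.04, 0.28, 0], "dr": [0, 0, 0]}, {"gripper": -1, "translation": [-0.04, 0.28, 0], "dr": [0, 0, 0]}, {"gripper": -1, "translation": [-0.04, 0.28, 0], "dr": [0, 0, 0]}, {"gripper": -1, "translation": [-0.04, 0.28, 0], "dr": [0, 0, 0]}, {"gripper": -1, "translation": [-0.04, 0.28, 0], "dr": [0, 0, 0]}, {"gripper": -1, "translation": [-0.04, 0.28, 0], "dr": [0, 0, 0]}, {"gripper": -1, "translation": [-0.04, 0.28, 0], "dr": [0, 0, 0]}, {"gripper": -1, "translation": [-0.04, 0.28, 0], "dr": [0, 0, 0]}, {"gripper": -1, "translation": [-0.04, 0.1, 0], "dr": [0, 0, 0]}, {"gripper": -1, "translation": [0, 0, 0], "dr": [0, 0, 0]}, {"gripper": -1, "translation": [0, 0, 0], "dr": [0, 0, 0]}])

```text
clock: 9.95
eef_pos: [427.7, 260.5, 209.5]
tcp_rot: [3.141, 0.0, 0.107]
contact_force: [-0.5, -1.0, -0.8]
opening: 1.005
```

```bash
python3 - <<'E'
from h import *
s=r.sense();print(s["eef_pos"],s["tcp_rot"],s["clock"])
c=r.calibration("wrist");im=r.grab_frame("wrist")
np.savez("w1.npz",T=c["world_from_camera"],K=c["mtx"])
im2=r.grab_frame("scene")
big=cv2.convertScaleAbs(cv2.resize(im,(512,384)),alpha=1.3)
ins=cv2.resize(cv2.convertScaleAbs(im2[180:280,100:210],alpha=1.5),(288,262),interpolation=cv2.INTER_CUBIC)
o=np.zeros((384,800,3),np.uint8);o[:,:512]=big;o[:262,512:]=ins
cv2.imwrite("pics/b.png",o)
E
```

```text
[427.7102138  260.54360874 209.52078025] [3.14113962e+00 9.03632314e-05 1.06740857e-01] 9.95
```

View pics/b.png

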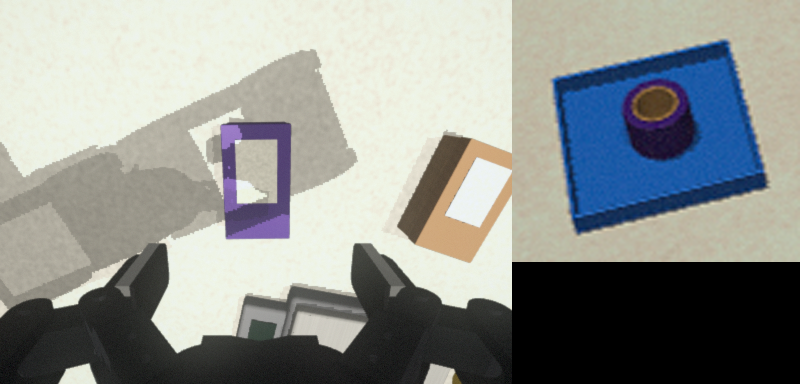

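The roll stands upright, well inside the tray. The box's top corners in the wrist picture are (221,125), (291,123), (290,238) and (226,239).

```bash
python3 - <<'E'
import numpy as np
w=np.load("w1.npz");T,K=w["T"],w["K"]
P=[]
for u,v in[(221,125),(291,123),(290,238),(226,239)]:
    d=T[:3,:3]@np.linalg.inv(K)@[u,v,1];P.append(T[:3,3]+d*(46-T[2,3])/d[2])
P=np.array(P);print(P.round(1).tolist(),P.mean(0))
E
```

```text
[[388.6, 308.3, 46.0], [450.3, 316.7, 46.0], [464.3, 206.5, 46.0], [401.5, 198.7, 46.0]] [426.17148712 257.57531569  46.        ]
```

Emit:
jog_arm(deltas=[{"gripper": -1, "translation": [-0.02, -0.02, -0.2], "dr": [0, 0, 0.01]}, {"gripper": -1, "translation": [0, 0, -0.25], "dr": [0, 0, 0]}, {"gripper": -1, "translation": [0, 0, -0.25], "dr": [0, 0, 0]}, {"gripper": -1, "translation": [0, 0, -0.25], "dr": [0, 0, 0]}, {"gripper": -1, "translation": [0, 0, -0.2], "dr": [0, 0, 0]}, {"gripper": -1, "translation": [0, 0, -0.2], "dr": [0, 0, 0]}, {"gripper": -1, "translation": [0, 0, -0.15], "dr": [0, 0, 0]}, {"gripper": -1, "translation": [0, 0, -0.15], "dr": [0, 0, 0]}, {"gripper": -1, "translation": [0, 0, -0.1], "dr": [0, 0, 0]}, {"gripper": -1, "translation": [0, 0, 0], "dr": [0, 0, 0]}, {"gripper": -1, "translation": [0, 0, 0], "dr": [0, 0, 0]}])

```text
clock: 10.97
eef_pos: [426.1, 258.0, 34.2]
tcp_rot: [3.141, 0.001, 0.12]
contact_force: [0.1, -0.2, 0.0]
opening: 1.001
```

Emit:
jog_arm(deltas=[{"gripper": 1, "translation": [0, 0, 0], "dr": [0, 0, 0]}, {"gripper": 1, "translation": [0, 0, 0], "dr": [0, 0, 0]}, {"gripper": 1, "translation": [0, 0, 0], "dr": [0, 0, 0]}, {"gripper": 1, "translation": [0, 0, 0], "dr": [0, 0, 0]}, {"gripper": 1, "translation": [0, 0, 0], "dr": [0, 0, 0]}, {"gripper": 1, "translation": [0, 0, 0], "dr": [0, 0, 0]}, {"gripper": 1, "translation": [0, 0, 0], "dr": [0, 0, 0]}, {"gripper": 1, "translation": [0, 0, 0], "dr": [0, 0, 0]}], squeeze=50)

```text
clock: 11.63
eef_pos: [426.6, 258.9, 35.4]
tcp_rot: [-3.141, -0.001, 0.121]
contact_force: [0.1, -1.4, 6.6]
opening: 0.72
```

Emit:
jog_arm(deltas=[{"gripper": 1, "translation": [0, 0, 0.05], "dr": [0, 0, 0]}, {"gripper": 1, "translation": [0, 0, 0.1], "dr": [0, 0, 0]}, {"gripper": 1, "translation": [0, 0, 0.15], "dr": [0, 0, 0]}, {"gripper": 1, "translation": [0, 0, 0.2], "dr": [0, 0, 0]}, {"gripper": 1, "translation": [0, 0, 0.2], "dr": [0, 0, 0]}, {"gripper": 1, "translation": [0, 0, 0.2], "dr": [0, 0, 0]}, {"gripper": 1, "translation": [0, 0, 0.1], "dr": [0, 0, 0]}, {"gripper": 1, "translation": [0.025, -0.045, 0], "dr": [0, 0, 0]}, {"gripper": 1, "translation": [0.05, -0.08, 0], "dr": [0, 0, 0]}, {"gripper": 1, "translation": [0.07, -0.12, 0], "dr": [0, 0, 0]}, {"gripper": 1, "translation": [0.1, -0.16, 0], "dr": [0, 0, 0]}, {"gripper": 1, "translation": [0.1, -0.16, 0], "dr": [0, 0, 0]}])

```text
clock: 12.63
eef_pos: [460.2, 200.8, 132.9]
tcp_rot: [3.141, 0.002, 0.122]
contact_force: [0.5, 0.8, -3.3]
opening: 0.716
```

Emit:
jog_arm(deltas=[{"gripper": 1, "translation": [0.12, -0.2, 0], "dr": [0, 0, 0]}, {"gripper": 1, "translation": [0.12, -0.2, 0], "dr": [0, 0, 0]}, {"gripper": 1, "translation": [0.12, -0.2, 0], "dr": [0, 0, 0]}, {"gripper": 1, "translation": [0.12, -0.2, 0], "dr": [0, 0, 0]}, {"gripper": 1, "translation": [0.12, -0.2, 0], "dr": [0, 0, 0]}, {"gripper": 1, "translation": [0.12, -0.2, 0], "dr": [0, 0, 0]}, {"gripper": 1, "translation": [0.12, -0.2, 0], "dr": [0, 0, 0]}, {"gripper": 1, "translation": [0.1, -0.16, 0], "dr": [0, 0, 0]}, {"gripper": 1, "translation": [0.08, -0.13, 0], "dr": [0, 0, 0]}, {"gripper": 1, "translation": [0.05, -0.08, 0], "dr": [0, 0, 0]}, {"gripper": 1, "translation": [0, -0.03, 0], "dr": [0, 0, 0]}, {"gripper": 1, "translation": [0, 0, 0], "dr": [0, 0, 0]}])

```text
clock: 13.63
eef_pos: [567.0, 21.7, 133.6]
tcp_rot: [-3.141, 0.001, 0.12]
contact_force: [0.3, -0.1, -2.6]
opening: 0.717
```

```bash
python3 - <<'E'
from h import *
s=r.sense();print(s["eef_pos"],s["tcp_rot"],s["opening"],s["contact_force"])
im=r.grab_frame("scene");im2=r.grab_frame("side")
f=lambda i:cv2.resize(cv2.convertScaleAbs(i,alpha=1.5),(400,300),interpolation=cv2.INTER_CUBIC)
cv2.imwrite("pics/p.png",np.hstack([f(im[110:260,200:400]),f(im2[140:290,160:360])]))
E
```

```text
[567.00474758  21.69576583 133.58153771] [-3.14139972e+00  1.45346577e-03  1.19937900e-01] 0.7174067324045958 [ 0.25714273 -0.06425845 -2.56081121]
```

View pics/p.png

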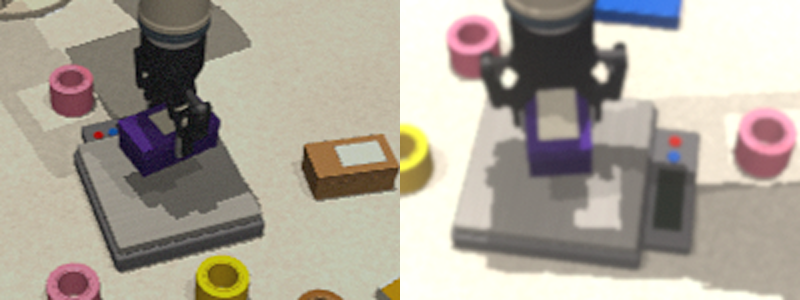

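The box is held level above the plate. I'll lower to about 82 mm first, then feel for contact near 80.

Emit:
jog_arm(deltas=[{"gripper": 1, "translation": [0, 0, -0.05], "dr": [0, 0, 0]}, {"gripper": 1, "translation": [0, 0, -0.1], "dr": [0, 0, 0]}, {"gripper": 1, "translation": [0, 0, -0.1], "dr": [0, 0, 0]}, {"gripper": 1, "translation": [0, 0, -0.1], "dr": [0, 0, 0]}, {"gripper": 1, "translation": [0, 0, -0.06], "dr": [0, 0, 0]}, {"gripper": 1, "translation": [0, 0, -0.04], "dr": [0, 0, 0]}, {"gripper": 1, "translation": [0, 0, -0.03], "dr": [0, 0, 0]}, {"gripper": 1, "translation": [0, 0, -0.02], "dr": [0, 0, 0]}, {"gripper": 1, "translation": [0, 0, 0], "dr": [0, 0, 0]}, {"gripper": 1, "translation": [0, 0, 0], "dr": [0, 0, 0]}])

```text
clock: 14.57
eef_pos: [567.7, 22.2, 84.4]
tcp_rot: [-3.142, -0.0, 0.121]
contact_force: [1.0, -0.3, -1.8]
opening: 0.717
```

Emit:
jog_arm(deltas=[{"gripper": 1, "translation": [0, 0, -0.01], "dr": [0, 0, 0]}, {"gripper": 1, "translation": [0, 0, -0.01], "dr": [0, 0, 0]}, {"gripper": 1, "translation": [0, 0, 0], "dr": [0, 0, 0]}, {"gripper": 1, "translation": [0, 0, 0], "dr": [0, 0, 0]}])

```text
clock: 14.9
eef_pos: [567.6, 22.2, 82.4]
tcp_rot: [-3.142, -0.0, 0.121]
contact_force: [0.4, 0.4, -2.2]
opening: 0.715
```

Emit:
jog_arm(deltas=[{"gripper": 1, "translation": [0, 0, -0.01], "dr": [0, 0, 0]}, {"gripper": 1, "translation": [0, 0, -0.01], "dr": [0, 0, 0]}, {"gripper": 1, "translation": [0, 0, 0], "dr": [0, 0, 0]}, {"gripper": 1, "translation": [0, 0, 0], "dr": [0, 0, 0]}])

```text
clock: 15.23
eef_pos: [567.7, 22.2, 80.4]
tcp_rot: [3.142, -0.0, 0.121]
contact_force: [-0.6, 0.8, -0.9]
opening: 0.712
```

Emit:
jog_arm(deltas=[{"gripper": 1, "translation": [0, 0, -0.01], "dr": [0, 0, 0]}, {"gripper": 1, "translation": [0, 0, 0], "dr": [0, 0, 0]}, {"gripper": 1, "translation": [0, 0, 0], "dr": [0, 0, 0]}])

```text
clock: 15.48
eef_pos: [567.7, 22.2, 80.4]
tcp_rot: [3.142, -0.0, 0.121]
contact_force: [-4.8, -0.4, 12.9]
opening: 0.713
```

The force jumped to +12.9 N, so the box is on the plate. I'll release it and retreat.

Emit:
jog_arm(deltas=[{"gripper": -0.2, "translation": [0, 0, 0.005], "dr": [0, 0, 0]}, {"gripper": -0.6, "translation": [0, 0, 0], "dr": [0, 0, 0]}, {"gripper": -1, "translation": [0, 0, 0], "dr": [0, 0, 0]}, {"gripper": -1, "translation": [0, 0, 0], "dr": [0, 0, 0]}, {"gripper": -1, "translation": [0, 0, 0], "dr": [0, 0, 0]}, {"gripper": -1, "translation": [0, 0, 0], "dr": [0, 0, 0]}, {"gripper": -1, "translation": [0, 0, 0.1], "dr": [0, 0, 0]}, {"gripper": -1, "translation": [0, 0, 0.2], "dr": [0, 0, 0]}, {"gripper": -1, "translation": [0, 0, 0.3], "dr": [0, 0, 0]}, {"gripper": -1, "translation": [0, 0, 0.3], "dr": [0, 0, 0]}, {"gripper": -1, "translation": [0, 0, 0.3], "dr": [0, 0, 0]}, {"gripper": -1, "translation": [0, 0, 0.2], "dr": [0, 0, 0]}])

```text
clock: 16.48
eef_pos: [568.4, 22.3, 223.5]
tcp_rot: [3.141, -0.003, 0.121]
contact_force: [0.4, -0.7, 0.1]
opening: 1.0
```

```bash
python3 - <<'E'
from h import *
s=r.sense();print(s["eef_pos"],s["contact_force"],s["opening"])
c=r.calibration("wrist");w=r.grab_frame("wrist")
np.savez("w1.npz",T=c["world_from_camera"],K=c["mtx"])
im=r.grab_frame("scene")
f=lambda i:cv2.convertScaleAbs(i,alpha=1.4)
o=np.zeros((384,800,3),np.uint8);o[:,:512]=f(w);o[:216,512:]=cv2.resize(f(im[130:280,100:300]),(288,216))
cv2.imwrite("pics/e.png",o)
E
```

```text
[568.37700859  22.29232395 223.4694208 ] [ 0.41514868 -0.70643615  0.11266138] 1.0000590818274602
```

View pics/e.png

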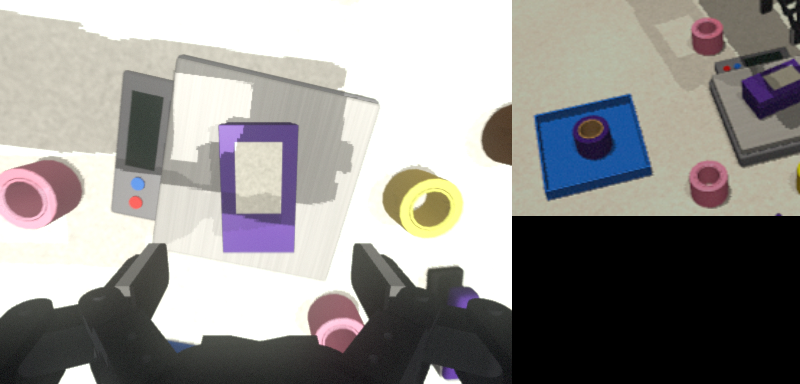

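The box lies flat, with top corners (219,124), (298,124), (295,251) and (222,251). The plate corners are (178,57), (379,101), (326,279) and (154,248). The roll is upright in the tray. One numeric check, then I'll hand in.

```bash
python3 - <<'E'
from rig import r
import numpy as np
w=np.load("w1.npz");T,K=w["T"],w["K"]
def m(q,z):
    P=[]
    for u,v in q:
        d=T[:3,:3]@np.linalg.inv(K)@[u,v,1];P.append(T[:3,3]+d*(z-T[2,3])/d[2])
    return np.mean(P,0)
b=m([(219,124),(298,124),(295,251),(222,251)],91);p=m([(178,57),(379,101),(326,279),(154,248)],45)
print(b,p,np.linalg.norm((b-p)[:2]))
if np.linalg.norm((b-p)[:2])<20: print(r.sign_off())
E
```

```text
[568.54034283  21.57238079  91.        ] [569.45973984  20.7500027   45.        ] 1.233530125635508
the job is handed in; nothing more can be done
None
```

I moved the purple roll into the blue tray, then set the purple box on the scale and let go. The job was handed in at about 16.6 s of the 50 s, and no verdict was reported.

- **Roll:** it was set down until contact showed (about 1.7 N) and released. The final picture shows it upright, well inside the tray walls.
- **Box:** it was lowered until contact showed (about 13 N) and released. It lies flat with the label up. The wrist camera puts its centre about 1 mm from the plate's middle, against the 35 mm allowed.
- **Robot:** the gripper is open and about 140 mm above the release height, with near-zero force on the tool.

**Checks that disagreed:** my first two-view readings of the far scale and tray corners came out at the wrong heights, up to 25 mm low at the scale. The roll's top also measured 4 mm low (89 mm against 93). I took the scale's middle from the wrist camera instead. For the tray I used both fixed views at its stated height, where they differed by about 9 mm, well within the ±60 mm allowed. The final box check takes the stated heights, so it confirms position only, not height.

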